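# Uncover the intake filter of the dry-air unit

## Robot

A 6-joint arm with a two-finger parallel gripper is mounted at the origin on the work surface. World frame = base frame: x ahead of the robot, y to its left, z up, the work surface at z = 0. Lengths are in m, angles in rad, forces in N, time in s.
With the tool pointing down it reaches from about 0.25 to 0.775 m from the base axis. Payload 4 kg.
Tool frame: the origin (TCP) lies midway between the tips of the shut fingers; the grasp point (between the pads) lies 19 mm behind it (robot.tcp_to_grasp is the distance from the TCP to the grasp point, in m); z points along the fingers, x is the direction in which the jaws open and shut, and the axes are right-handed (so a half turn about z gives the same grasp; the last joint's range is limited). The gripper opens to 94 mm and grips with 3 to 60 N. Pads are 16 mm wide; open, the fingers measure 119 mm over their backs; the gripper's body (75 mm by 177 mm) begins 78 mm behind the grasp point.
Start: joints at [1.162, 0.087, 1.371, -0, 1.684, -0.103], TCP at [0.166, 0.524, 0.206] pointing down, gripper open.
Joint ranges: [-3.1, 3.1], [-0.76, 2.03], [0.27, 2.55], [-1.08, 4.22], [0.17, 2.65], [-2.57, 2.57]. Speed limits (rad/s): [2.79, 2.79, 3.14, 3.14, 3.14, 3.14].

## Interface

Orientations are given as [roll, pitch, yaw] about the fixed x, y, z axes, in that order (R = Rz(yaw) Ry(pitch) Rx(roll)).
In Python, from bench import get_obs, vision, robot gives the robot as it stands.
- The arm moves only by the tool servo_tool, never from a script. Its argument "targets" is text: rows parted by semicolons, each of 7 numbers parted by spaces: the opening, from 0 (shut) to 1 (fully open), then the shift along the tool's x, y, z as a fraction of full scale, then the turn, a rotation vector about the tool's x, y, z as a fraction of full scale. A call has 1 to 12 rows; each row is the pose to reach, as a shift and turn from the pose commanded when the call began, along the tool's axes at that moment, turning the shorter way round; what a row does not reach only later rows make up. Full scale, the value 1, is 0.25 m for a shift and pi rad for a turn. A row lasts 1/12 s, in which the tool goes at most 41.7 mm and 7.16 degrees, less where a joint would pass 70% of its speed; a pose out of reach is approached as far as the arm can. A call with a number of a shift or a turn outside -1 to 1 is refused whole. A call with a gripper value outside its range is refused whole. The fingers move at their own pace and stop on an object; the grip force is fixed at half the most. Time passes only in rows, so rows that repeat a pose let the fingers close. It gives the time, the measured TCP pose, the force and the opening at its end, in the units of the state.
- get_obs(): the state, without advancing time (a new reading comes with each control period).
- vision.snapshot(name): name is "scene" or "side" or "wrist"; returns a dict with "image" (480x640x3 uint8, red, green, blue), "mtx" (3x3 intrinsics, pixels), "world_from_camera" (4x4, takes a point from camera to world coordinates); the wrist camera has in their place "T_tool_cam" (4x4, takes a point from camera to tool coordinates, whose origin is the TCP and whose axes are the tool frame's). Camera axes: x right, y down, z forward; pixel columns grow to the right and rows downward; lengths in m; the calibration is good to about 2 mm. The wrist camera is an equidistant fisheye: a pixel r from the principal point sees the ray r / f radians off the axis. A picture is of the moment at which its call begins: read the wrist's pose just before it. There is no depth.
- robot.close_job(): hands the job in, once; it reports no verdict.
The state is a dict: "time": time; "joint_positions": joint angles; "qvel": joint speeds; "joint_torque": joint torques, N m; "tool_pos": TCP position; "ee_rot": TCP orientation; "wrist_force": force on the tool from outside, world axes, zero at the start; "wrist_torque": the same for the moment, N m; "width": finger opening in m.
Only numpy, scipy, OpenCV 4.12 (cv2) and the standard library are available. Lean on these libraries where they do the work, as an engineer would, in place of code of your own. Each camera call takes 0.05 s, during which the arm holds its last target.

## Task

The air unit's intake filter is due for a change. Press the green snap tab in until the filter lid springs loose, then push the lid along the unit's top, without lifting it, until it is right out of its guides and lies flat and wholly on the unit's flat top. Leave the jar, the cup and the pan carrier beside the unit where they are.

Things in the scene. Friction and masses are not known exactly. Their poses are not given: they have to be found in the camera images.
- air_unit: Low ivory unit, fixed, a flat-topped box 300 (x) by 200 (y) by 70 mm high. Origin: centre of its underside, on the bench. +x: the way the lid slides off. The lid's seat runs from x = -110 to -20 mm over a filter recess; from -20 to +150 mm the top is bare and flat. Behind the lid, at x = -118 to -110 mm, stands a grey stop, 5 mm high like the lid.
- seat_mid (a point): Middle of the lid's seat, on the unit's top surface (unit x = -65, y = 0, z = 70 mm). Axes as the unit's.
- guide_end (a point): Point on the unit's top midway between the +x ends of the two grey guides (unit x = -20, y = 0, z = 70 mm). The guides run 90 mm back from here at y = +/-37 to 47 mm, 9 mm high, with lips over the lid's side edges; the +y one is broken for 34 mm at its middle, at the tab.
- snap_tab (a joint): Travel of the green snap tab, straight down: 0 = up (latched), 0.007 m = fully in. Its spring gives 1.5 N at rest, 5 N fully in. From 4 to 5 mm on, its nose is below the lid and the lid is free (up to 2 N more is felt until then). Let go, it rises again, or stays caught about 3 mm in while the lid is over its nose.
- tab_pad (a point): Middle of the top face of the tab's green thumb pad, 28 mm (unit x) by 36 mm (unit y), with three dark ribs. With the tab up it stands 13 mm above the unit's top, beside the lid on its +y side (unit x = -65, y = 68 mm). Axes as the unit's.
- lid_mid (a point): Middle of the filter lid, half-way through its plate: loose, grey-green with dark slots, 90 (x) by 80 (y) by 5 mm, 60 to 120 g, flat on the unit's top, axes as the unit's, seated above seat_mid. The tab's nose sits in a notch in its +y edge. Once freed, a spring moves it 8 to 10 mm along +x; then a push of 1 to 3 N slides it. It is out of its guides 90 mm from its seat.
- lid_rib (a point): Middle of the rear (-x) face of the lid's push rib, a bar across the lid 6 mm (x) by 50 mm (y), rising 12.5 mm above the lid's upper face; the rear face is 8 mm ahead of the lid's rear edge. This point is 6 mm above the lid's upper face. Push here towards +x, near the middle so that the lid does not bind.
- jar_mid (a point): Centre of a loose amber sample jar with white cap, 54 mm wide, 75 mm high, upright on the bench.
- cup_mid (a point): Centre of a loose steel tare cup, 54 mm wide, 45 mm high, upright on the bench.
- pan_mid (a point): Centre of the dish of a loose pan carrier lying on the bench: a steel disc 112 mm wide with a shallow aluminium pan, 10 mm high, and a flat handle 16 mm wide reaching 141 mm along -x, 18 mm high. The point is 6 mm above the bench.
- filter_lid: The filter lid itself (see lid_mid). Origin: centre of its underside, 2.5 mm below lid_mid; axes as the unit's.
Things that resemble listed ones, but are neither listed nor needed, are in the scene too. Of the things like the filter_lid, leave any that is brown or yellow; of the rest the larger one is meant.

How it is judged:
By the outcome, as a careful person would: the job done as asked, in the order asked, and still so for the second after the job is handed in, with the robot touching nothing.
It also fails if it takes over 40 s, if anything falls off the work surface, if the arm or the gripper's body presses on something with over 40 N, if the wrist force passes 120 N, or if a joint passes its speed limit or range.

## Working session

There is one attempt and no reset: what is moved stays moved. The work goes in short steps, Python scripts to look and compute and a tool call to move; the robot and the scene stay as the last step left them, time stands still between calls to the robot, and variables do not carry over. Pictures are saved under pics/ and viewed, and the job is handed in when it is done.

Besides the shell and the picture viewer there is one more tool, called in YAML: its name, and indented under it one key for each argument. servo_tool: Moves the arm, as the interface text tells. Its arguments: {"type":"object","properties":{"targets":{"type":"string"}},"required":["targets"]}

```bash
mkdir -p pics; ls
cat > h.py <<'E'
import numpy as np, cv2
from bench import get_obs, vision, robot
def save(name,fn):
    s=vision.snapshot(name); cv2.imwrite('pics/'+fn,s['image'][:,:,::-1]); np.savez('pics/'+fn+'.npz',**{k:np.array(v) for k,v in s.items()}); return s
def ray(s,u,v):
    K=s['mtx'];T=s['world_from_camera']
    d=T[:3,:3]@np.linalg.solve(K,[u,v,1.]); return T[:3,3],d
def plane(s,u,v,z):
    o,d=ray(s,u,v); return o+d*(z-o[2])/d[2]
def proj(s,p):
    T=np.linalg.inv(s['world_from_camera']); c=T[:3,:3]@np.array(p)+T[:3,3]; q=s['mtx']@c; return q[:2]/q[2]
E
python3 - <<'E'
from h import *
o=get_obs(); print({k:np.round(v,3) for k,v in o.items()})
for n in ['scene','side','wrist']: 
    s=save(n,n+'0.png'); print(n,{k:np.round(s[k],3).tolist() for k in s if k!='image'})
E
```

```text
pics
{'time': np.float64(0.0), 'joint_positions': array([ 1.162,  0.088,  1.372, -0.   ,  1.684, -0.103]), 'qvel': array([0.   , 0.   , 0.002, 0.001, 0.   , 0.001]), 'joint_torque': array([-1.0000e-03, -3.4019e+01, -3.0242e+01,  7.2000e-02,  3.3000e-02,
       -0.0000e+00]), 'tool_pos': array([0.165, 0.524, 0.204]), 'ee_rot': array([-3.141e+00,  2.000e-03,  1.265e+00]), 'wrist_force': array([ 0.593, -0.234, -0.426]), 'wrist_torque': array([-0.087, -0.013,  0.017]), 'width': np.float64(0.094)}
scene {'mtx': [[607.516, 0.0, 338.856], [0.0, 607.516, 238.1], [0.0, 0.0, 1.0]], 'world_from_camera': [[0.832, 0.386, -0.4, 1.088], [0.555, -0.596, 0.58, -0.716], [-0.014, -0.704, -0.71, 0.988], [0.0, 0.0, 0.0, 1.0]]}
side {'mtx': [[498.221, 0.0, 311.433], [0.0, 498.221, 239.912], [0.0, 0.0, 1.0]], 'world_from_camera': [[-0.976, -0.103, 0.19, 0.377], [-0.217, 0.478, -0.851, 0.886], [-0.003, -0.872, -0.489, 0.557], [0.0, 0.0, 0.0, 1.0]]}
wrist {'mtx': [[371.648, 0.0, 318.343], [0.0, 371.648, 243.978], [0.0, 0.0, 1.0]], 'T_tool_cam': [[1.0, 0.001, -0.001, -0.0], [-0.0, 0.961, 0.278, -0.081], [0.001, -0.278, 0.961, -0.179], [0.0, 0.0, 0.0, 1.0]]}
```

View pics/scene0.png

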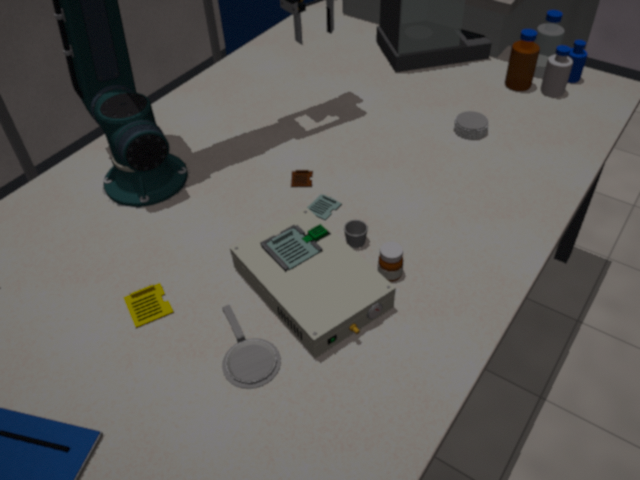

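View pics/side0.png

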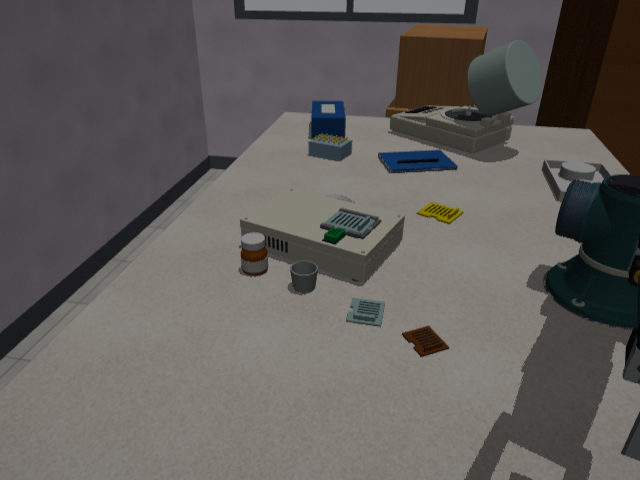

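View pics/wrist0.png

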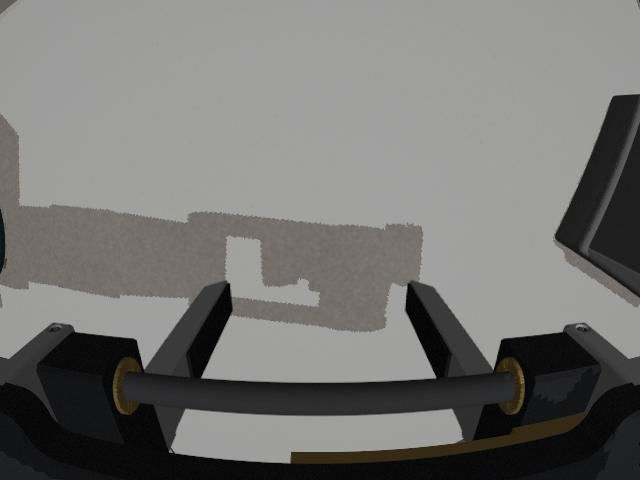

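Lid candidates in the scene view are the grey-green one on the unit (291,247), a smaller grey-green one on the bench (323,206), a brown one (302,178) and a yellow one (149,304). I choose the one on the unit because it is the larger, sits in the guides and is beside the green tab (317,233). I'll check that in close crops.

Run:
```python
import cv2
a=cv2.imread('pics/scene0.png')[190:360,215:415]; cv2.imwrite('pics/c1.png',cv2.resize(a,None,fx=4,fy=3.5*8/7,interpolation=cv2.INTER_CUBIC)[:600])
b=cv2.imread('pics/side0.png')[180:300,230:420]; cv2.imwrite('pics/c2.png',cv2.resize(b,None,fx=4,fy=4,interpolation=cv2.INTER_CUBIC))
```

```text
(no output)
```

View pics/c1.png

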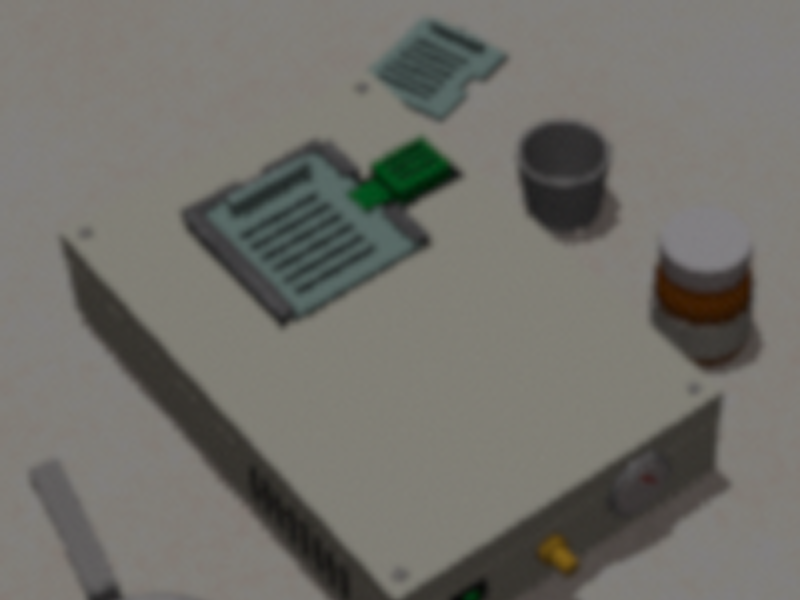

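View pics/c2.png

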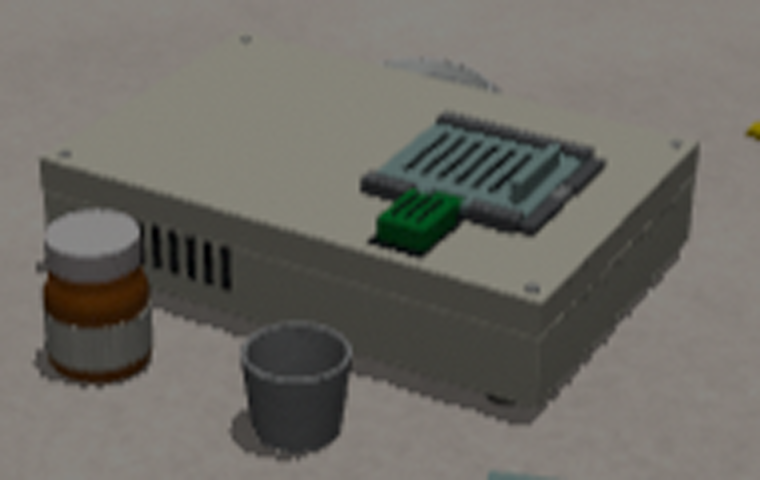

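```bash
cat >> h.py <<'E'
def load(fn): return dict(np.load('pics/'+fn+'.npz'))
E
python3 - <<'E'
from h import *
a=load('scene0.png'); b=load('side0.png')
A=lambda u,v,z:plane(a,215+u/4,190+v/4,z); B=lambda u,v,z:plane(b,230+u/4,180+v/4,z)
# unit order: (-,-),(+,-),(+,+),(-,+)
SA=np.array([A(*p,.07) for p in [(85,232),(400,574),(693,388),(362,87)]])
SB=np.array([B(*p,.07) for p in [(676,144),(245,40),(65,153),(532,288)]])
print(SA.round(4));print(SB.round(4)); 
CA=np.array([A(*p,.07) for p in [(63,238),(395,597),(720,397)]]);CB=np.array([B(*p,.07) for p in [(42,160),(540,305),(697,145)]])
print('cornA',CA.round(4),'cornB (+,+),(-,+),(-,-)',CB.round(4))
for S in (SA,SB,(SA+SB)/2):
    d=S[1]-S[0]+S[2]-S[3]; print('c',S.mean(0).round(4),'yaw',np.arctan2(d[1],d[0]),'len',[np.linalg.norm(S[i]-S[(i+1)%4]).round(4) for i in range(4)])
S=(SA+SB)/2;c=S.mean(0);d=S[1]-S[0]+S[2]-S[3];y=np.arctan2(d[1],d[0]);R=np.array([[np.cos(y),-np.sin(y),0],[np.sin(y),np.cos(y),0],[0,0,1]])
c[2]=0
for n,p in dict(seat=(-.065,0,.07),tab=(-.065,.068,.083),rib=(-.102,0,.081),ribend=(-.002,0,.081)).items():
    w=c+R@p; qa=proj(a,w);qb=proj(b,w); print(n,w.round(4),np.hypot(*w[:2]).round(3),qa.round(1),((qa-[215,190])*4).round(),qb.round(1),((qb-[230,180])*4).round())
# green centroid
for n,s,im in(('scene',a,a['image']),('side',b,b['image'])):
    h=cv2.cvtColor(im,cv2.COLOR_RGB2HSV);m=cv2.inRange(h,(50,150,60),(75,255,255));k,l,st,ce=cv2.connectedComponentsWithStats(m)
    print(n,st[1:].tolist(),ce[1:].round(1).tolist())
E
```

```text
[[ 0.4063 -0.107   0.07  ]
 [ 0.6718 -0.1953  0.07  ]
 [ 0.7281 -0.0254  0.07  ]
 [ 0.4629  0.0629  0.07  ]]
[[ 0.4028 -0.106   0.07  ]
 [ 0.6683 -0.1933  0.07  ]
 [ 0.7254 -0.0252  0.07  ]
 [ 0.4598  0.0639  0.07  ]]
cornA [[ 0.3995 -0.1167  0.07  ]
 [ 0.6773 -0.2071  0.07  ]
 [ 0.7421 -0.0231  0.07  ]] cornB (+,+),(-,+),(-,-) [[ 0.7348 -0.0147  0.07  ]
 [ 0.4541  0.0787  0.07  ]
 [ 0.3916 -0.1071  0.07  ]]
c [ 0.5673 -0.0662  0.07  ] yaw -0.3212434506303003 len [np.float64(0.2798), np.float64(0.1791), np.float64(0.2796), np.float64(0.1791)]
c [ 0.5641 -0.0652  0.07  ] yaw -0.3207690998466181 len [np.float64(0.2795), np.float64(0.1775), np.float64(0.2802), np.float64(0.1791)]
c [ 0.5657 -0.0657  0.07  ] yaw -0.32100620852785666 len [np.float64(0.2796), np.float64(0.1783), np.float64(0.2799), np.float64(0.1791)]
seat [ 0.504  -0.0452  0.07  ] 0.506 [291.1 248.4] [304. 234.] [348.8 224.1] [475. 176.]
tab [0.5255 0.0193 0.083 ] 0.526 [316.9 229.8] [408. 159.] [333.5 231.8] [414. 207.]
rib [ 0.4689 -0.0335  0.081 ] 0.47 [280.8 235. ] [263. 180.] [364.9 223.5] [540. 174.]
ribend [ 0.5638 -0.0651  0.081 ] 0.568 [308.4 262.2] [374. 289.] [323.  212.7] [372. 131.]
scene [[309, 226, 17, 11, 62], [314, 228, 1, 1, 1], [303, 235, 9, 7, 39]] [[317.1, 232.0], [314.0, 228.0], [307.0, 238.1]]
side [[325, 227, 20, 11, 86]] [[334.5, 232.2]]
```

The close crops confirm the choice, and the screw spacing of 280 × 179 mm fits the unit. Now I move over the tab with the fingers shut; the tool's y axis is already nearly along unit +x.

servo_tool:
  targets: "0 -0.2 0.26 0 0 0 0.005; 0 -0.4 0.52 0 0 0 0.005; 0 -0.6 0.78 0 0 0 0.005; 0 -0.746 0.989 0 0 0 0.005; 0 -0.746 0.989 0 0 0 0.005; 0 -0.746 0.989 0 0 0 0.005; 0 -0.746 0.989 0 0 0 0.005; 0 -0.746 0.989 0 0 0 0.005; 0 -0.746 0.989 0 0 0 0.005; 0 -0.746 0.989 0 0 0 0.005"

```text
time: 0.98
tool_pos: [0.3454, 0.2717, 0.2053]
ee_rot: [-3.141, -0.0, 1.247]
wrist_force: [-0.2, 0.3, 0.9]
width: 0.0306
```

servo_tool:
  targets: "0 -0.73 1 0 0 0 0; 0 -0.73 1 0 0 0 0; 0 -0.73 1 0 0 0 0; 0 -0.73 1 0 0 0 0; 0 -0.73 1 0 0 0 0; 0 -0.73 1 0 0 0 0; 0 -0.73 1 0 0 0 0; 0 -0.73 1 0.15 0 0 0; 0 -0.73 1 0.3 0 0 0; 0 -0.73 1 0.3 0 0 0; 0 -0.73 1 0.3 0 0 0; 0 -0.73 1 0.3 0 0 0"

```text
time: 1.98
tool_pos: [0.5256, 0.0217, 0.1324]
ee_rot: [3.139, -0.001, 1.252]
wrist_force: [0.9, 0.4, 1.3]
width: 0.0005
```

Run:
```python
from h import *
o=get_obs(); print(o['tool_pos'],o['ee_rot'],o['wrist_force'],o['width'])
w=save('wrist','wrist1.png'); s=save('side','side1.png');
cv2.imwrite('pics/c3.png',cv2.resize(s['image'][130:300,230:430,::-1],None,fx=3.5,fy=3.5,interpolation=cv2.INTER_CUBIC))
```

```text
[0.52559426 0.02165212 0.1324137 ] [ 3.13943686e+00 -1.12560645e-03  1.25168021e+00] [0.87623501 0.38272311 1.25775373] 0.0005462735346756724
```

View pics/wrist1.png

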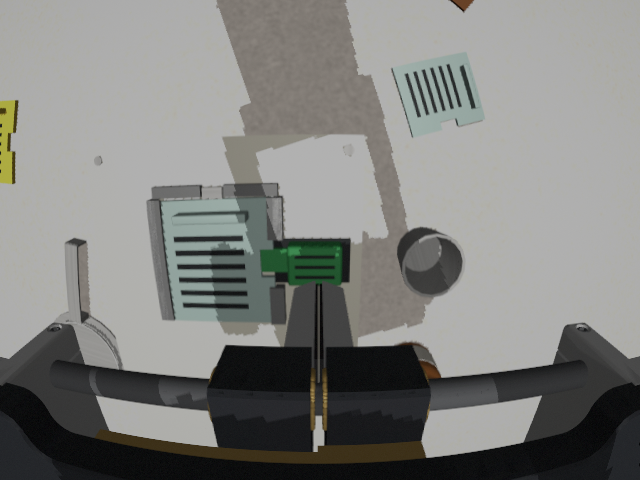

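View pics/c3.png

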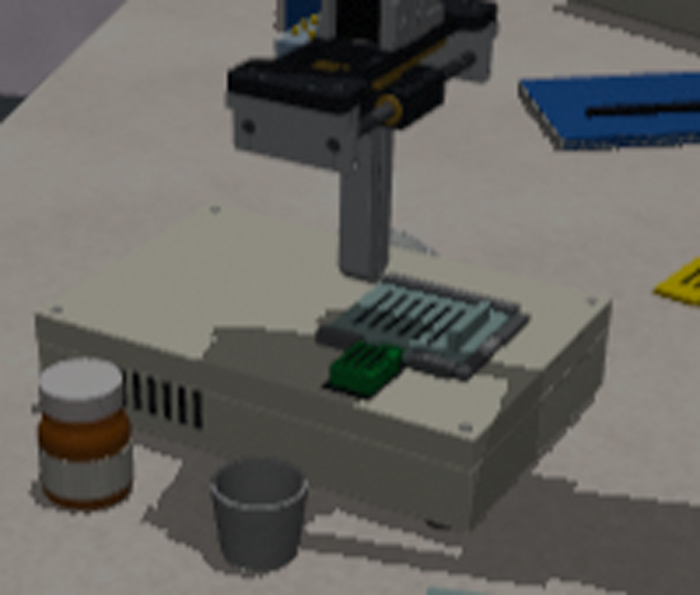

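```bash
cat >> h.py <<'E'
from scipy.spatial.transform import Rotation as Ro
C0=np.array([.5657,-.0657,0]);YAW=-.321;RU=Ro.from_euler('z',YAW).as_matrix()
def wray(s,pos,rpy,u,v,z):
    K=s['mtx'];x=np.array([(u-K[0,2])/K[0,0],(v-K[1,2])/K[1,1]]);r=np.hypot(*x)
    d=np.array([*(x/r*np.sin(r)),np.cos(r)]);T=s['T_tool_cam'];R=Ro.from_euler('xyz',rpy).as_matrix()
    o=np.array(pos)+R@T[:3,3];d=R@T[:3,:3]@d;p=o+d*(z-o[2])/d[2];return p,RU.T@(p-C0)
E
python3 - <<'E'
from h import *
w=load('wrist1.png');P=[0.52559426,0.02165212,0.1324137];E=[3.1394,-.00113,1.2517]
for n,u,v,z in [('pad L',288,262,.083),('padR',342,262,.083),('pad back',316,240,.083),('pad front',316,283,.083),('ribL',173,221,.0875),('ribR',246,219,.0875),('lid fr L',174,318,.075),('screw',349,150,.07),('screw2',98,160,.07)]:
    p,q=wray(w,P,E,u,v,z);print(n,p.round(4),(q*1000).round(1))
print('tcp unit',RU.T@(np.array(P)-C0))
E
```

```text
pad L [0.5168 0.0031 0.083 ] [-68.1  49.8  83. ]
padR [0.5278 0.0364 0.083 ] [-68.2  84.9  83. ]
pad back [0.5084 0.0251 0.083 ] [-83.  68.  83.]
pad front [0.5365 0.0157 0.083 ] [-53.4  68.   83. ]
ribL [ 0.4658 -0.0587  0.0875] [-97.  -24.9  87.5]
ribR [ 0.4806 -0.0117  0.0875] [-97.8  24.4  87.5]
lid fr L [ 0.5347 -0.0967  0.075 ] [-19.6 -39.2  75. ]
screw [0.4613 0.0629 0.07  ] [-139.6   89.1   70. ]
screw2 [ 0.4042 -0.108   0.07  ] [-139.9  -91.    70. ]
tcp unit [-0.06561811  0.07023622  0.1324137 ]
```

The wrist view agrees with the scene fit to within 3 mm, and the TCP is at unit (-65.6, 70.2). I descend close to the pad, then press slowly.

servo_tool:
  targets: "0 0 0 0.1 0 0 0; 0 0 0 0.17 0 0 0; 0 0 0 0.17 0 0 0; 0 0 0 0.18 0 0 0; 0 0 0 0.19 0 0 0; 0 0 0 0.2 0 0 0; 0 0 0 0.205 0 0 0; 0 0 0 0.21 0 0 0; 0 0 0 0.214 0 0 0; 0 0 0 0.214 0 0 0; 0 0 0 0.214 0 0 0; 0 0 0 0.214 0 0 0"

```text
time: 3.08
tool_pos: [0.5257, 0.0201, 0.0777]
ee_rot: [3.139, -0.001, 1.249]
wrist_force: [2.0, 1.3, 3.5]
width: 0.0002
```

Run:
```python
from h import *
o=get_obs(); print(o['tool_pos'],o['ee_rot'],o['wrist_force'],o['width'])
w=save('wrist','wrist2.png')
```

```text
[0.52572152 0.0200858  0.07771236] [ 3.13927340e+00 -9.10000317e-04  1.24927031e+00] [1.97501219 1.30788667 3.48160356] 0.00023660262084232187
```

View pics/wrist2.png

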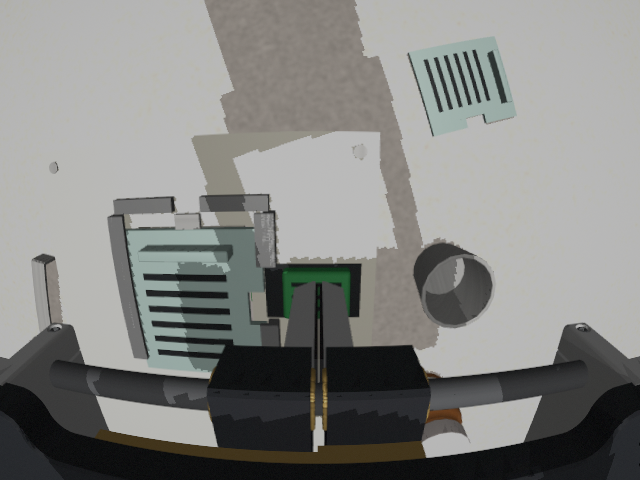

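The lid sprang loose: there is now a gap behind it, with its rear edge near row 228 and the stop near row 205. I measure it.

Run:
```python
from h import *
w=load('wrist2.png');P=[0.52572,0.02009,0.07771];E=[3.13927,-.0009,1.24927]
for n,u,v,z in [('lid rear L',128,229,.075),('lid rear R',254,227,.075),('ribL rear top',140,246,.0875),('ribR rear top',231,244,.0875),('stop front',160,213,.075)]:
    p,q=wray(w,P,E,u,v,z);print(n,p.round(4),(q*1000).round(1))
cv2.imwrite('pics/c4.png',cv2.resize(w['image'][180:390,90:300,::-1],None,fx=2.8,fy=2.8,interpolation=cv2.INTER_CUBIC))
# target
for x in (-.105,):
    t=C0+RU@[x,0,.1]; d=t-P; R=Ro.from_euler('xyz',E).as_matrix(); print(t,R.T@d,R.T@d/.25)
```

```text
lid rear L [ 0.4573 -0.0685  0.075 ] [-102.   -36.8   75. ]
lid rear R [4.798e-01 3.000e-04 7.500e-02] [-102.4   35.5   75. ]
ribL rear top [ 0.4672 -0.0578  0.0875] [-96.  -23.6  87.5]
ribR rear top [ 0.4818 -0.0104  0.0875] [-97.   26.   87.5]
stop front [ 0.4559 -0.0457  0.075 ] [-110.5  -15.7   75. ]
[ 0.46606336 -0.03257086  0.1       ] [-0.06879452 -0.03990584 -0.02244467] [-0.27517806 -0.15962336 -0.08977869]
```

View pics/c4.png

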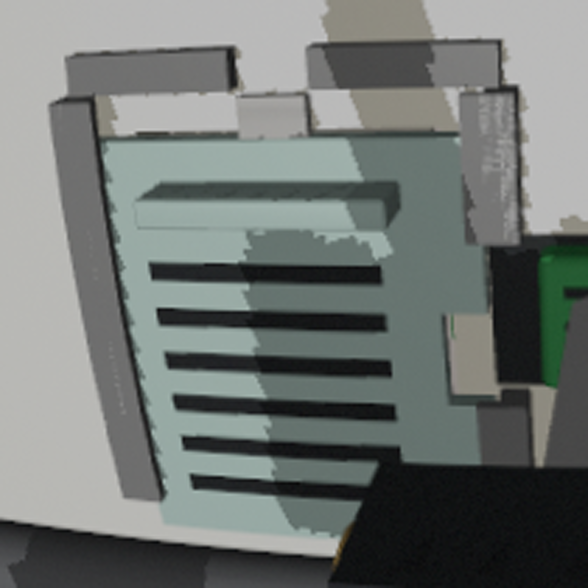

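servo_tool:
  targets: "0 0 0 -0.08 0 0 0; 0 0 0 -0.16 0 0 0; 0 0 0 -0.16 0 0 0; 0 -0.13 -0.08 -0.16 0 0 0; 0 -0.275 -0.164 -0.16 0 0 0; 0 -0.275 -0.164 -0.16 0 0 0; 0 -0.275 -0.164 -0.16 0 0 0; 0 -0.275 -0.164 -0.16 0 0 0; 0 -0.275 -0.164 -0.16 0 0 0"

```text
time: 3.88
tool_pos: [0.4644, -0.0317, 0.1164]
ee_rot: [-3.141, -0.0, 1.25]
wrist_force: [0.1, -0.6, 0.2]
width: 0.0009
```

Run:
```python
from h import *
o=get_obs(); P=o['tool_pos'];E=o['ee_rot'];print(P,E,o['wrist_force'],'unit',RU.T@(P-C0)*1000)
w=save('wrist','wrist3.png'); np.save('pe3.npy',[P,E]); s=save('side','side3.png')
cv2.imwrite('pics/c5.png',np.vstack([cv2.resize(w['image'][220:400,200:400,::-1],(400,360)),]))
cv2.imwrite('pics/c6.png',cv2.resize(s['image'][150:270,260:420,::-1],None,fx=4,fy=4,interpolation=cv2.INTER_CUBIC))
```

```text
[ 0.46444267 -0.03170811  0.11640145] [-3.14074960e+00 -2.31006665e-04  1.24986949e+00] [ 0.05993637 -0.57411673  0.19932959] unit [-106.81012127    0.30732594  116.40145196]
```

View pics/wrist3.png

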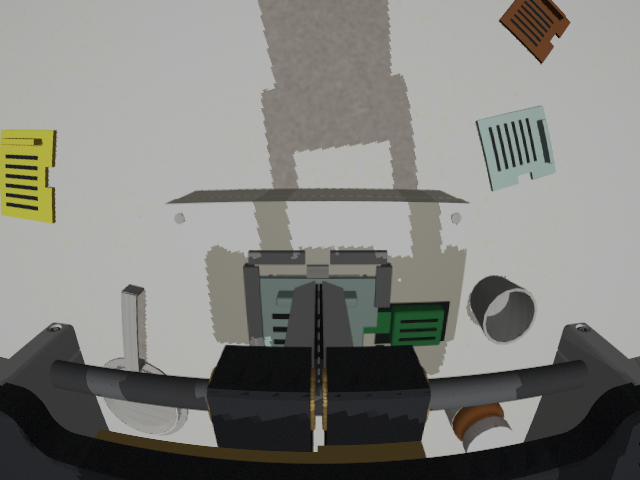

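View pics/c6.png

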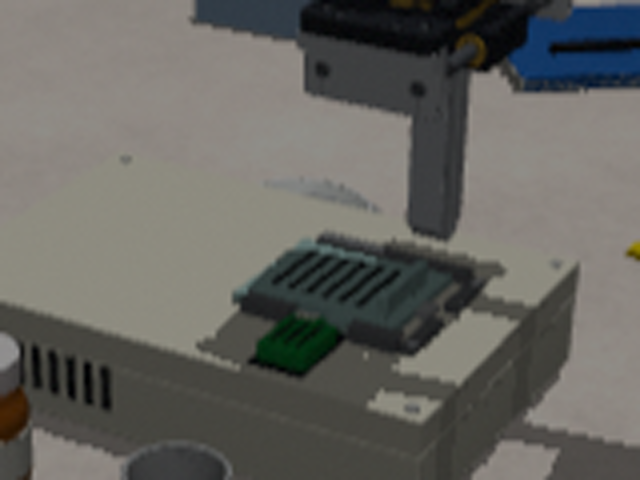

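servo_tool:
  targets: "0 0 0 0.08 0 0 0; 0 0 0 0.13 0 0 0; 0 0 0 0.146 0 0 0; 0 0 0 0.146 0 0 0; 0 0 0 0.146 0 0 0; 0 0 0 0.146 0 0 0"

```text
time: 4.48
tool_pos: [0.465, -0.0321, 0.0814]
ee_rot: [3.14, -0.0, 1.25]
wrist_force: [-0.3, 0.1, 0.6]
width: 0.0004
```

Run:
```python
from h import *
o=get_obs(); P=o['tool_pos'];E=o['ee_rot'];print(P,E,o['wrist_force'],'unit',RU.T@(P-C0)*1000)
s=save('side','side4.png')
cv2.imwrite('pics/c7.png',cv2.resize(s['image'][170:270,280:420,::-1],None,fx=5,fy=5,interpolation=cv2.INTER_CUBIC))
```

```text
[ 0.46499001 -0.03212119  0.08142533] [ 3.13997229e+00 -3.25873214e-04  1.24971726e+00] [-0.26747948  0.07453635  0.59863548] unit [-1.06160399e+02  8.80451597e-02  8.14253293e+01]
```

View pics/c7.png

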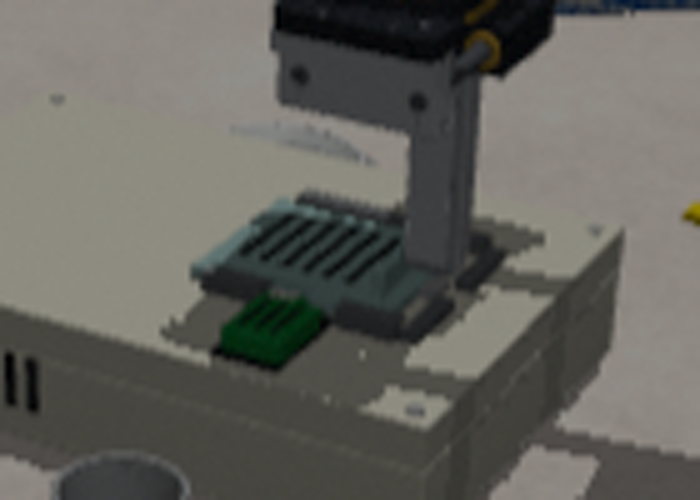

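The finger is behind the rib at its middle, clear of the lid and stop. I push gently.

servo_tool:
  targets: "0 0 0.012 0.005 0 0 0; 0 0 0.03 0.005 0 0 0; 0 0 0.05 0.005 0 0 0; 0 0 0.075 0.005 0 0 0; 0 0 0.1 0.005 0 0 0; 0 0 0.125 0.005 0 0 0; 0 0 0.15 0.005 0 0 0; 0 0 0.175 0.005 0 0 0; 0 0 0.2 0.005 0 0 0; 0 0 0.2 0.005 0 0 0"

```text
time: 5.37
tool_pos: [0.5134, -0.0488, 0.0792]
ee_rot: [3.139, 0.0, 1.249]
wrist_force: [0.1, -0.6, 0.2]
width: 0.0006
```

Run:
```python
from h import *
o=get_obs(); P=o['tool_pos'];E=o['ee_rot'];print(P,E,o['wrist_force'],'unit',RU.T@(P-C0)*1000)
s=save('side','side5.png')
cv2.imwrite('pics/c8.png',cv2.resize(s['image'][170:270,260:420,::-1],None,fx=5,fy=5,interpolation=cv2.INTER_CUBIC))
```

```text
[ 0.51335439 -0.04878565  0.07918565] [3.13926808e+00 1.90242334e-04 1.24891521e+00] [ 0.10474881 -0.61711917  0.20850818] unit [-55.00855921  -0.4654825   79.18565365]
```

View pics/c8.png

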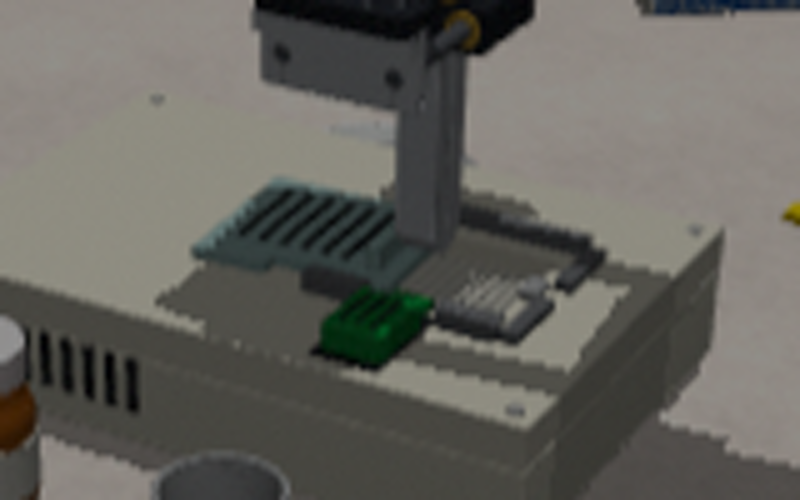

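servo_tool:
  targets: "0 0 0.015 0 0 0 0; 0 0 0.035 0 0 0 0; 0 0 0.06 0 0 0 0; 0 0 0.085 0 0 0 0; 0 0 0.11 0 0 0 0; 0 0 0.135 0 0 0 0; 0 0 0.16 0 0 0 0; 0 0 0.18 0 0 0 0; 0 0 0.195 0 0 0 0; 0 0 0.205 0 0 0 0; 0 0 0.205 0 0 0 0"

```text
time: 6.33
tool_pos: [0.5608, -0.0644, 0.0792]
ee_rot: [3.141, -0.0, 1.249]
wrist_force: [-0.1, 0.2, -0.2]
width: 0.0003
```

Run:
```python
from h import *
o=get_obs(); P=o['tool_pos'];E=o['ee_rot'];print(P,E,o['wrist_force'],'unit',RU.T@(P-C0)*1000)
s=save('side','side6.png')
cv2.imwrite('pics/c9.png',cv2.resize(s['image'][170:270,240:400,::-1],None,fx=5,fy=5,interpolation=cv2.INTER_CUBIC))
```

```text
[ 0.56078284 -0.06441109  0.0792099 ] [ 3.14105124e+00 -7.62403005e-05  1.24919136e+00] [-0.13463933  0.23755279 -0.24274891] unit [-5.07265962 -0.32836798 79.20990011]
```

View pics/c9.png

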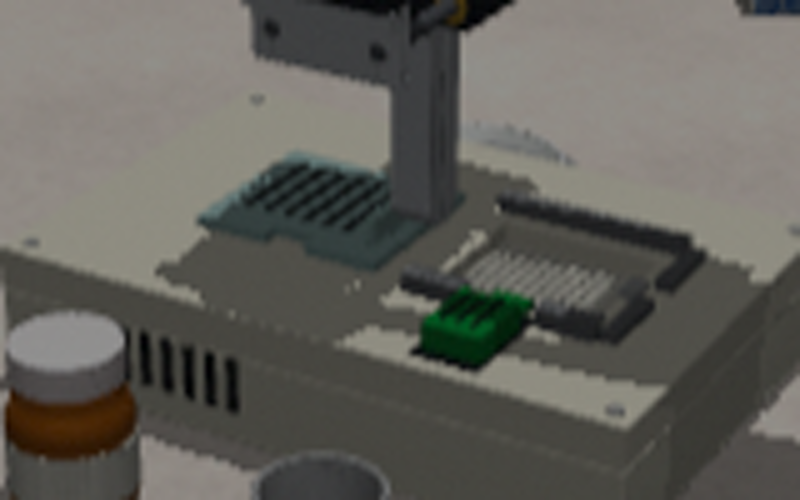

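The lid is out of the guides and flat, with a clear gap behind it. I back off a few millimetres, lift clear, retreat and check.

servo_tool:
  targets: "0 0 -0.02 0 0 0 0; 0 0 -0.03 0 0 0 0; 0 0 -0.03 -0.08 0 0 0; 0 0 -0.03 -0.2 0 0 0; 0 0 -0.1 -0.36 0 0 0; 0 0 -0.3 -0.5 0 0 0; 0 0 -0.5 -0.6 0 0 0; 0 0 -0.5 -0.6 0 0 0; 0 0 -0.5 -0.6 0 0 0; 0 0 -0.5 -0.6 0 0 0; 0 0 -0.5 -0.6 0 0 0"

```text
time: 7.3
tool_pos: [0.4416, -0.0247, 0.2288]
ee_rot: [3.141, -0.0, 1.249]
wrist_force: [-0.1, 0.9, 0.1]
width: 0.0005
```

Run:
```python
from h import *
o=get_obs(); P=o['tool_pos'];E=o['ee_rot'];print(P,E,o['wrist_force'],o['time'])
a=save('scene','scene7.png');b=save('side','side7.png')
cv2.imwrite('pics/c10.png',cv2.resize(a['image'][190:380,215:415,::-1],None,fx=3,fy=3,interpolation=cv2.INTER_CUBIC))
cv2.imwrite('pics/c11.png',cv2.resize(b['image'][180:300,230:420,::-1],None,fx=4,fy=4,interpolation=cv2.INTER_CUBIC))
# expected lid outline in crops at disp 105
for x,y in [(-.005,-.04),(.085,-.04),(.085,.04),(-.005,.04)]:
    w=C0+RU@[x,y,.075]; print(((proj(a,w)-[215,190])*3).round(),((proj(b,w)-[230,180])*4).round())
for f,s in(('scene0.png',a),('side0.png',b)):
    d=cv2.absdiff(load(f)['image'],s['image']).max(2); m=(d>40).astype(np.uint8);k,l,st,ce=cv2.connectedComponentsWithStats(m);print(f,[t.tolist() for t in st[1:] if t[4]>15])
```

```text
[ 0.44156157 -0.02472098  0.22879618] [ 3.14109577e+00 -2.47339540e-05  1.24944376e+00] [-0.11457246  0.88917968  0.11152581] 7.3
[230. 248.] [412. 114.]
[310. 330.] [275.  80.]
[407. 271.] [198. 133.]
[325. 193.] [339. 171.]
scene0.png [[53, 0, 83, 119, 6165], [129, 0, 80, 89, 4680], [212, 0, 11, 37, 196], [293, 0, 31, 45, 321], [325, 0, 9, 34, 260], [190, 28, 119, 123, 5828], [151, 69, 66, 69, 2736], [272, 92, 94, 55, 1607], [279, 117, 14, 8, 50], [78, 128, 9, 9, 50], [83, 135, 35, 35, 689], [236, 134, 13, 10, 56], [131, 136, 56, 35, 462], [213, 143, 43, 28, 392], [258, 147, 16, 30, 343], [187, 173, 95, 66, 2754], [146, 191, 42, 22, 323], [123, 207, 10, 3, 20], [297, 212, 28, 21, 254], [318, 227, 19, 19, 106], [282, 229, 12, 6, 23], [294, 234, 20, 19, 85], [252, 244, 21, 19, 151], [306, 252, 13, 8, 21], [300, 259, 24, 16, 138], [288, 264, 11, 6, 34], [304, 267, 37, 29, 564], [294, 275, 11, 12, 22], [313, 282, 38, 20, 77]]
side0.png [[369, 0, 47, 14, 607], [500, 0, 9, 6, 42], [368, 21, 48, 39, 1124], [349, 62, 74, 48, 1358], [353, 105, 4, 6, 20], [379, 109, 5, 5, 20], [361, 116, 31, 43, 549], [555, 179, 45, 64, 1554], [279, 201, 54, 23, 669], [330, 211, 45, 16, 170], [312, 217, 80, 36, 609], [362, 222, 9, 9, 21], [366, 258, 182, 65, 4426], [595, 261, 34, 16, 202], [527, 265, 25, 26, 356], [634, 270, 6, 13, 27], [317, 274, 30, 11, 75], [464, 324, 144, 156, 10055], [609, 328, 31, 58, 778], [621, 412, 19, 49, 495], [509, 472, 23, 8, 103]]
```

View pics/c10.png

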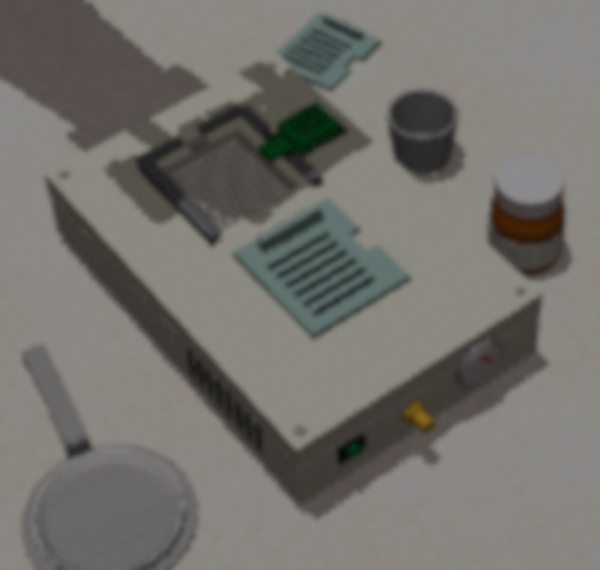

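View pics/c11.png

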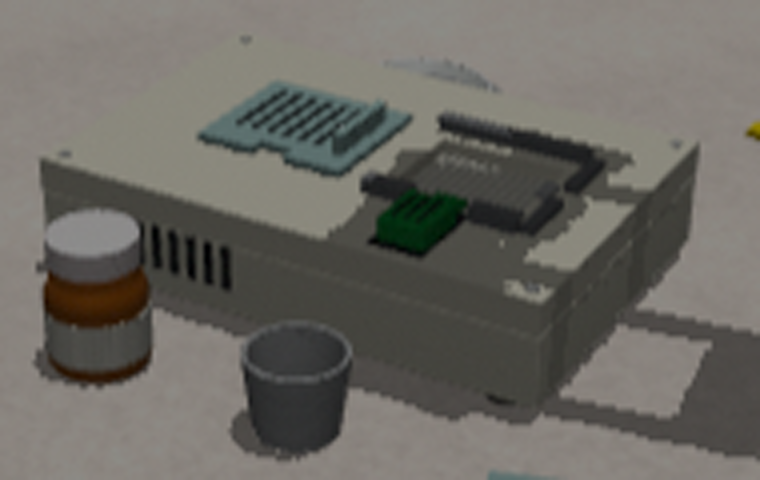

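The lid lies flat at x ≈ -4 to +86 mm on the unit's top, well clear of the guides. Its corners match the predicted outline within a few crop pixels, and the jar, cup and pan carrier look unmoved.

```bash
python3 -c "
from bench import robot
print(robot.close_job())"
```

```text
the job is handed in; nothing more can be done
None
```

The lid is off its guides and lies flat and wholly on the unit's bare top. I handed the job in at about 7.4 s of the 40 s allowed.

**What I did:** With the fingers shut, I pressed the green tab about 5 mm in. The lid sprang about 8 mm along its slide. I then pushed it by the middle of its rib until it was about 105 mm from its seat, without lifting it, and backed the arm clear.

**Last checks:**
- **Position:** both fixed cameras show the lid straight, at about x = -4 to +86 mm. That leaves about 15 mm behind it to the guides and over 60 mm to the front edge.
- **Neighbours:** the jar, the cup and the pan carrier look where they were at the start.
- **Forces:** the wrist readings I took were at most about 4 N. The arm touches nothing.
- **Disagreements:** no check failed. The camera views differed from each other by up to about 3 mm.

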